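# Lock the feeder's coin-slot fastener and hold the tester on its test stud

## Robot

A 7-joint arm with a two-finger parallel gripper is mounted at the origin on the work surface. World frame = base frame: x ahead of the robot, y to its left, z up, the work surface at z = 0. Lengths are in m, angles in rad, forces in N, time in s.
With the tool pointing down it reaches from about 0.425 to 0.975 m from the base axis. Payload 16.7 kg.
Tool frame: the origin (TCP) lies between the finger pads; the fingertips stand 17 mm ahead of it and the grasp point (between the pads) lies 2 mm behind it; z points along the fingers, y is the line along which they close (so a half turn about z gives the same grasp; the last joint's range is limited). The gripper opens to 85 mm and grips with 20 to 120 N. Pads are 22 mm wide; open, the fingers measure 114 mm over their backs; the gripper's body (76 mm by 85 mm) begins 54 mm behind the grasp point. The pads swing forward as they close: fully open they stand 13 mm farther back than shut.
Start: joints at [1.125, 0.426, 0.074, 1.606, -0.034, 1.111, -0.067], TCP at [0.197, -0.646, 0.248] pointing down, gripper open.
Joint ranges: [-2.85, 2.85], [-0.5, 2.14], [-1.23, 1.37], [0.21, 2.46], [-1.02, 4.16], [0.16, 2.05], [-2.73, 2.73]. Speed limits (rad/s): [1.89, 1.89, 2.39, 2.39, 3.01, 3.01, 3.01].

## Interface

Orientations are given as a unit quaternion [w, x, y, z].
In Python, from rig import manip gives the robot as it stands. The module is installed in compiled form; this text tells all that it offers.
- The arm moves only by the tool carry_out, never from a script. Its arguments are lists of equal length, an entry for each row: "travel": the shift along the tool's x, y, z in mm, a list of three; "twist": the turn, a rotation vector about the tool's x, y, z in rad, a list of three. In form: {"travel": [[tx, ty, tz], ...], "twist": [[ax, ay, az], ...]}. A call has 1 to 10 rows; each row is the pose to reach, as a shift and turn from the pose commanded when the call began, along the tool's axes at that moment; what a row does not reach only later rows make up. A row lasts 1/12 s, in which the tool goes at most 41.7 mm and 7.16 degrees, less where a joint would pass 70% of its speed; a pose out of reach is approached as far as the arm can. A call with a gripper value outside its range is refused whole. "jaw" is the opening, from -1 (shut) to 1 (fully open), set as the call begins (left out, the last holds). The fingers move at their own pace and stop on an object; "newtons" is the grip in N (left out, the last holds). Time passes only in rows, so rows that repeat a pose let the fingers close. It gives the time, the measured TCP pose, the force, the opening and the grip force at its end, in the units of the state.
- manip.get_obs(): the state, without advancing time (a new reading comes with each control period).
- manip.capture(name): name is "scene" or "side" or "wrist"; returns a dict with "img" (420x560x3 uint8, red, green, blue), "fx", "fy", "cx", "cy" (pixels), "extrinsics" (4x4, takes a point from camera to world coordinates); the wrist camera has in their place "T_tool_cam" (4x4, takes a point from camera to tool coordinates, whose origin is the TCP and whose axes are the flange's). Camera axes: x right, y up, looking along -z (the intrinsics and any distortion apply to the point x, -y, -z); pixel columns grow to the right and rows downward; lengths in m; the calibration is good to about 2 mm. A picture is of the moment at which its call begins: read the wrist's pose just before it. There is no depth.
- manip.job_done(): hands the job in; it is judged then, once.
Trained networks look in a picture, given as the dict that the camera call returned (one of the last four; its "shot" number tells which), for a name from the list of things; names that differ only in an ending like _2 or _b are one class to them, and where a whole thing is asked for, a point or a joint stands for the part that bears it (a point fixed in the world has none). Each returns a list of dicts, best first, with "score" (0 to 1); they miss things now and then, are a little off and sometimes report something else, mostly with a low value. They report only what shows in the picture. A call takes as long as a camera call. They do not tell look-alikes from the thing itself.
- manip.trace(picture, name): "pixels" (420x560 bool, what is visible of it).
- manip.place_of(picture, name): "point" ([x, y, z] in m, in world coordinates, good to about 4 mm: a listed point, or the origin of a listed thing).
The state is a dict: "time_s": time; "joint_pos": joint angles; "joint_vel": joint speeds; "effort": joint torques, N m; "eef_pos": TCP position; "orientation": TCP orientation; "wrist_force": force on the tool from outside, world axes, zero at the start; "ft_torque": the same for the moment, N m; "finger_gap": finger opening in m; "grasp_force": force on a finger pad.
Only numpy, scipy, OpenCV 4.12 (cv2) and the standard library are available. Lean on these libraries where they do the work, as an engineer would, in place of code of your own. Each camera call takes 0.05 s, during which the arm holds its last target. There are 200 camera calls.

## Task

Take the flat-blade tester out of its holder and, with its blade, turn the coin-slot lock on top of the white dispenser box clockwise until it is fully home, its slot in line with the two moulded ribs. Then hold the tester's tip on the middle of the ringed test stud on the sloping front, square to that face, pressing it lightly to about half its travel, never to its stop, and finish still holding it there. Touch the dispenser with nothing but the tester, do not press its dispensing button, and leave the other things where they are.

Things in the scene. Friction and masses are not known exactly. Their poses are not given: they have to be found in the camera images.
- tester: Loose tester, 80 g, upright in the holder, tip down. Origin: middle of the tip edge; z up the tool. From the tip: flat steel blade 12 mm wide (y), 2 mm thick (x) up to 16 mm; 8 mm round shaft to 60 mm; black handle 16 (x) by 26 mm (y) from 60 to 135 mm, plus a 4 mm cap. Blade and handle are wide the same way. Its shoulder (60 mm) rests on the holder's top.
- holder: Fixed grey plastic block 60 (x) by 70 (y) by 68 mm high with a vertical 14 mm round through hole in the middle, in which the tester stands with up to 3 mm play. Origin at the centre of its underside.
- dispenser: Fixed white plastic dispenser (fish feeder), 120 mm deep (x), 110 wide (y). Origin: centre of underside; front is its -x. Rear half (x 0 to 60 mm) has a flat top 90 mm high; from x = 0 the front half slopes down at 30 degrees to 55 mm at x = -60. Lock on the flat top at x 30, y 28 mm; button at x 30, y -28 mm; test stud in the middle of the slope (x -30, y 0).
- lock (a joint): Captive coin-slot lock, a steel disc of 26 mm diameter on a vertical axis. Rad, grows clockwise seen from above; 0 = slot along the box's y; stop at 1.571 = fully home, slot along the box's x, in line with the two small ribs moulded beside it. Friction about 0.04 N m; it stays where it is left.
- lock_top (a point): Centre of the lock's top face, 97 mm above the shelf; turns with the lock: its y runs along the slot, z up. Slot 5.5 mm wide, 5.5 mm deep, open at both ends; round it a white collar (inner diameter 29.6 mm, 1 mm lower than the lock's top). The tester's blade has about 0.3 rad of play (each way) in the slot.
- stud (a joint): Travel of the sprung test stud into the sloping face, in m: 0 = out, stop at 0.009. Spring 900 N/m (half travel about 4 N).
- stud_top (a point): Centre of the stud's flat top: steel pin of 18 mm diameter, 12 mm out of the sloping face, inside a raised white ring (inner diameter 24, outer 32, 3 mm high). Moves with the stud; its z is square to the sloping face, outward (30 degrees from vertical, leaning to the box's -x); its y is the box's y.
- button (a joint): Travel of the white dispensing button, in m: 0 = out, 0.006 = fully pressed (5 N). Not to be pressed.
- button_top (a point): Centre of the top of the round white button (28 mm diameter) in its grey housing on the flat top beside the lock.
- breeder: Bystander: clear acrylic open box 80 by 140 by 80 mm high, 0.4 kg. Origin at the centre of its underside.
- shard: Bystander: arched terracotta pot shard, 70 by 90 mm, 50 mm high. Origin under its middle, on the shelf.
- dish: Bystander: round glass feeding dish, 80 mm diameter, 22 mm high. Origin at the centre of its underside.
- valve: Bystander: black plastic check valve, 70 mm long (x), 25 mm thick, lying down. Origin under its middle, on the shelf.
Mind the look-alikes: they are no part of the job. Leave any orange or turquoise look-alike of the tester alone.

How it is judged:
By the outcome, as a careful person would: the job done as asked, in the order asked, and still so for the second after the job is handed in, while the arm keeps its last pose, push and grip.
It also fails if it takes over 53 s, if anything falls off the work surface, if the arm or the gripper's body presses on something with over 40 N, if the wrist force passes 120 N, or if a joint passes its speed limit or range.

## Working session

There is one attempt and no reset: what is moved stays moved. The work goes in short steps, Python scripts to look and compute and a tool call to move; the robot and the scene stay as the last step left them, time stands still between calls to the robot, and variables do not carry over. Pictures are saved under pics/ and viewed, at most 10 in all, crops included, and the job is handed in when it is done.

Besides the shell and the picture viewer there is one more tool, called after "Call:" as name(argument=value, ...), one argument or row to a line, values as JSON. carry_out: Moves the arm, as the interface text tells. Its arguments: {"type":"object","properties":{"travel":{"type":"array","items":{"type":"array","items":{"type":"number"}}},"twist":{"type":"array","items":{"type":"array","items":{"type":"number"}}},"jaw":{"type":"number"},"newtons":{"type":"number"}},"required":["travel","twist"]}

```bash
mkdir -p pics; cat > h.py <<'E'
import numpy as np, cv2
from rig import manip
from scipy.spatial.transform import Rotation as R
def q2R(q): return R.from_quat([q[1],q[2],q[3],q[0]]).as_matrix()
def T_tool(o):
    T=np.eye(4);T[:3,:3]=q2R(o['orientation']);T[:3,3]=o['eef_pos'];return T
def ext(p,o=None): return np.array(p['extrinsics']) if 'extrinsics' in p else T_tool(o)@np.array(p['T_tool_cam'])
def proj(p,X,o=None):
    c=np.linalg.inv(ext(p,o))@np.append(X,1)
    return np.array([p['cx']+p['fx']*c[0]/-c[2],p['cy']+p['fy']*-c[1]/-c[2]])
def ray(p,uv,o=None):
    E=ext(p,o);d=E[:3,:3]@np.array([(uv[0]-p['cx'])/p['fx'],-(uv[1]-p['cy'])/p['fy'],-1]);return E[:3,3],d/np.linalg.norm(d)
def tri(rs):
    A=sum(np.eye(3)-np.outer(d,d) for o,d in rs);b=sum((np.eye(3)-np.outer(d,d))@o for o,d in rs);return np.linalg.solve(A,b)
def save(n,img): cv2.imwrite('pics/'+n,img[...,::-1])
E
python3 - <<'E'
from h import *
ims=[]
for c in ['scene','side','wrist']:
    p=manip.capture(c); ims.append(p['img']); print(c,[k for k in p],p['fx'])
    if c=='wrist': print(manip.get_obs());print(p['T_tool_cam']); 
    else:print(np.round(p['extrinsics'],3).tolist())
    for n in ['tester','holder','dispenser','lock_top','stud_top','button_top','breeder','shard','dish','valve']:
        r=manip.place_of(p,n); print(n,[(np.round(x['point'],3).tolist(),round(x['score'],2)) for x in r[:4]])
save('a.png',cv2.resize(np.hstack(ims[:2]),(800,300)))
save('scene.png',ims[0]);save('side.png',ims[1])
E
```

```text
scene ['img', 'fx', 'fy', 'cx', 'cy', 'extrinsics', 'shot'] 407.5983863077146
[[0.364, -0.718, 0.593, 1.051], [0.931, 0.269, -0.245, -0.18], [0.017, 0.642, 0.767, 0.669], [0.0, 0.0, 0.0, 1.0]]
tester [([0.559, 0.269, -0.001], 0.71), ([0.453, 0.317, 0.0], 0.59), ([0.396, 0.241, -0.001], 0.55), ([0.482, 0.212, -0.002], 0.44)]
holder [([0.481, 0.214, 0.001], 0.88)]
dispenser [([0.549, -0.168, -0.004], 0.98)]
lock_top [([0.573, -0.136, 0.096], 0.66)]
stud_top [([0.573, -0.134, 0.099], 0.45), ([0.518, -0.178, 0.08], 0.43)]
button_top [([0.589, -0.19, 0.111], 0.76)]
breeder [([0.728, 0.229, -0.002], 0.57)]
shard [([0.777, 0.096, -0.009], 0.69), ([0.589, -0.193, 0.112], 0.39)]
dish [([0.764, -0.1, 0.002], 0.64)]
valve [([0.719, -0.28, -0.003], 0.93)]
side ['img', 'fx', 'fy', 'cx', 'cy', 'extrinsics', 'shot'] 411.90004023853675
[[-0.708, 0.44, -0.552, 0.038], [-0.706, -0.427, 0.565, 0.597], [0.013, 0.79, 0.613, 0.689], [0.0, 0.0, 0.0, 1.0]]
tester [([0.555, 0.269, -0.0], 0.9), ([0.457, 0.319, 0.0], 0.74), ([0.401, 0.238, -0.002], 0.66)]
holder [([0.478, 0.216, -0.0], 0.68)]
dispenser [([0.55
[... 888 characters left out ...]
os': array([ 0.19671704, -0.64567678,  0.24831352]), 'orientation': array([-9.79725649e-06,  9.89088938e-01,  1.47319626e-01,  5.43719679e-06]), 'wrist_force': array([-0.17068279,  0.15704732,  0.45230541]), 'ft_torque': array([ 0.02058079, -0.00788589,  0.01547169]), 'grasp_force': 0.0, 'finger_gap': 0.08571110303591868}
[[ 5.36408329e-04  9.58258752e-01  2.85901865e-01  7.30493006e-02]
 [ 9.99999794e-01 -4.13184211e-04 -4.91325344e-04  4.34008789e-04]
 [-3.52686675e-04  2.85902069e-01 -9.58258776e-01 -1.25704434e-01]
 [ 0.00000000e+00  0.00000000e+00  0.00000000e+00  1.00000000e+00]]
tester []
holder []
dispenser []
lock_top []
stud_top []
button_top []
breeder []
shard []
dish []
valve []
```

View pics/scene.png

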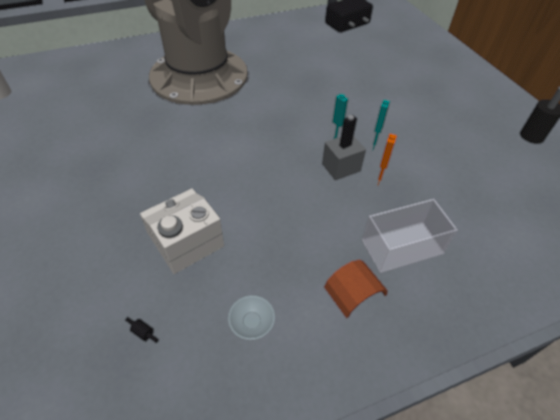

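View pics/side.png

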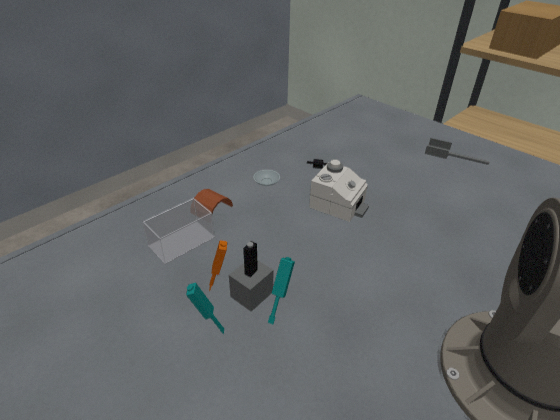

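The black tester stands in the grey holder at scene (347,132) and side (250,258). The turquoise ones at scene (340,110) and (381,120) and the orange one at (388,155) are look-alikes. The black one in the holder fits the description. I'll go over the dispenser first for a wrist view.

```bash
cat >> h.py <<'E'
def goal(pos,yaw=None,Rt=None):
    """travel/twist to a pose; yaw = heading of tool x, tool down"""
    o=manip.get_obs();T=T_tool(o)
    if Rt is None: Rt=np.array([[np.cos(yaw),np.sin(yaw),0],[np.sin(yaw),-np.cos(yaw),0],[0,0,-1]])
    t=T[:3,:3].T@(np.array(pos)-T[:3,3])*1000; w=R.from_matrix(T[:3,:3].T@Rt).as_rotvec()
    print('travel',np.round(t,1).tolist(),'twist',np.round(w,3).tolist(),'rows',round(max(np.linalg.norm(t)/41.7,np.degrees(np.linalg.norm(w))/7.16),1),'t',o['time_s'])
E
python3 -c "
from h import *
goal([0.56,-0.16,0.30],np.radians(14.4))"
```

```text
travel [489.0, -358.7, -51.7] twist [-0.0, -0.0, 0.044] rows 14.6 t 1.65
```

Call:
carry_out(
  travel=[
    [489,-359,-52],
    [489,-359,-52],
    [489,-359,-52],
    [489,-359,-52],
    [489,-359,-52],
    [489,-359,-52],
    [489,-359,-52],
    [489,-359,-52],
    [489,-359,-52],
    [489,-359,-52],
  ],
  twist=[
    [0,0,0.044],
    [0,0,0.044],
    [0,0,0.044],
    [0,0,0.044],
    [0,0,0.044],
    [0,0,0.044],
    [0,0,0.044],
    [0,0,0.044],
    [0,0,0.044],
    [0,0,0.044],
  ],
)

```text
time_s: 2.48
eef_pos: [0.4461, -0.3113, 0.2845]
orientation: [0.0, 0.992, 0.125, 0.0]
wrist_force: [0.0, -0.2, -0.5]
finger_gap: 0.0852
grasp_force: 0.0
```

```bash
python3 -c "
from h import *
o=manip.get_obs();print(o['eef_pos'],o['joint_pos'])
goal([0.56,-0.16,0.30],np.radians(14.4))"
```

```text
[ 0.44608872 -0.31133761  0.28445202] [ 0.60180584  0.18531706 -0.12663216  1.85167714  0.02618786  1.10550908
 -0.85356983]
travel [148.0, -118.2, -15.6] twist [0.001, -0.0, 0.0] rows 4.6 t 2.4833
```

Call:
carry_out(
  travel=[
    [148,-118,-16],
    [148,-118,-16],
    [148,-118,-16],
    [148,-118,-16],
    [148,-118,-16],
    [148,-118,-16],
    [148,-118,-16],
  ],
  twist=[
    [0,0,0],
    [0,0,0],
    [0,0,0],
    [0,0,0],
    [0,0,0],
    [0,0,0],
    [0,0,0],
  ],
)

```text
time_s: 3.07
eef_pos: [0.5598, -0.1606, 0.2998]
orientation: [-0.0, 0.992, 0.127, 0.0]
wrist_force: [-0.0, -0.3, 0.1]
finger_gap: 0.0856
grasp_force: 0.0
```

```bash
python3 - <<'E'
from h import *
o=manip.get_obs();print(o['eef_pos'],np.round(o['joint_pos'],2),np.linalg.norm(o['joint_vel']))
p=manip.capture('wrist')
import pickle;pickle.dump((o,p),open('w1.pkl','wb'))
for n in ['dispenser','lock_top','stud_top','button_top']:
    r=manip.place_of(p,n)
    for x in r[:2]: print(n,np.round(x['point'],4).tolist(),round(x['score'],2),proj(p,x['point'],o).round(1))
save('w1.png',cv2.resize(p['img'],(800,600),interpolation=cv2.INTER_CUBIC))
E
```

```text
[ 0.55983194 -0.16056933  0.29982744] [ 0.37  0.24 -0.24  1.75  0.06  1.16 -1.2 ] 0.055193141647876864
dispenser [0.5532, -0.1684, 0.0] 0.81 [291.9 181. ]
dispenser [0.5908, -0.191, 0.1124] 0.38 [324.9 171.9]
lock_top [0.5751, -0.1373, 0.0984] 0.94 [269.5 171.3]
stud_top [0.5163, -0.1775, 0.0835] 0.72 [292.2 227.6]
button_top [0.5901, -0.1904, 0.1144] 0.78 [324.3 172.8]
```

View pics/w1.png

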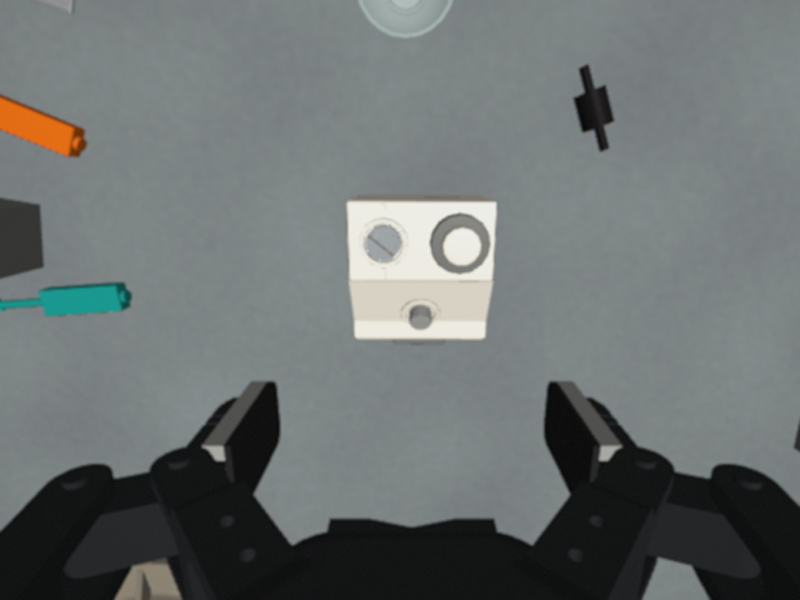

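```bash
python3 - <<'E'
from h import *
import pickle;o,p=pickle.load(open('w1.pkl','rb'))
c=p['img'][132:242,238:352]; save('c1.png',cv2.resize(c,None,fx=5,fy=5,interpolation=cv2.INTER_CUBIC))
E
```

```text
(no output)
```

View pics/c1.png

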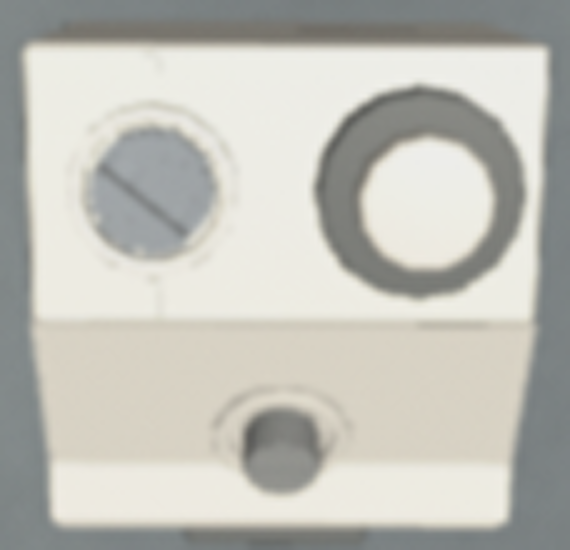

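```bash
python3 - <<'E'
from h import *
import pickle;o,p=pickle.load(open('w1.pkl','rb'))
def pl(c,z):
    uv=[238+(c[0]+.5)/5-.5,132+(c[1]+.5)/5-.5]; O,d=ray(p,uv,o); return O+d*(z-O[2])/d[2]
L=pl((151,192),.097);a=pl((103,167),.097);b=pl((185,233),.097)
print('lock',L,'slot dir',np.degrees(np.arctan2(*(a-b)[1::-1])))
for n,c in dict(tl=(25,45),tr=(547,45),ml=(33,322),mr=(536,324)).items(): print(n,pl(c,.09).round(4))
tl,tr,ml,mr=[pl(c,.09) for c in [(25,45),(547,45),(33,322),(536,324)]]
for u,v in((tr,tl),(mr,ml)): d=v-u;print('yaw from y edge',np.degrees(np.arctan2(-d[0],d[1])),np.linalg.norm(d))
print('mid crease',(ml+mr)/2)
print('rib', np.degrees(np.arctan2(*(pl((155,60),.09)-pl((158,295),.09))[1::-1])))
# stud top nominal: slope midpoint z=.0725ish + 12mm*cos30
print('stud',pl((283,455),.0727+.012*.866), 'button',pl((428,203),.112))
E
```

```text
lock [ 0.57576316 -0.13521647  0.097     ] slot dir 65.21426575734904
tl [ 0.5977 -0.1026  0.09  ]
tr [ 0.625  -0.2073  0.09  ]
ml [ 0.5405 -0.1168  0.09  ]
mr [ 0.5677 -0.2231  0.09  ]
yaw from y edge 14.610751610951015 0.10824511759703262
yaw from y edge 14.376744275358789 0.10969511119050793
mid crease [ 0.55408492 -0.16996107  0.09      ]
rib 14.354030068899215
stud [ 0.52252788 -0.17816333  0.083092  ] button [ 0.59005949 -0.18950072  0.112     ]
```

The view shows the lock at (383,243) with its slot about 39° clockwise from box y, the button at (462,247), the stud at (420,317), and the ribs above and below the lock. The box yaw is 14.45°. Next is the holder.

```bash
python3 -c "
from h import *
goal([0.48,0.214,0.31],np.radians(14.4))"
```

```text
travel [17.1, -384.9, -10.2] twist [0.0, 0.0, -0.001] rows 9.2 t 3.3167
```

Call:
carry_out(
  travel=[
    [17,-385,-10],
    [17,-385,-10],
    [17,-385,-10],
    [17,-385,-10],
    [17,-385,-10],
    [17,-385,-10],
    [17,-385,-10],
    [17,-385,-10],
    [17,-385,-10],
    [17,-385,-10],
  ],
  twist=[
    [0,0,0],
    [0,0,0],
    [0,0,0],
    [0,0,0],
    [0,0,0],
    [0,0,0],
    [0,0,0],
    [0,0,0],
    [0,0,0],
    [0,0,0],
  ],
)

```text
time_s: 4.15
eef_pos: [0.4778, 0.2207, 0.3106]
orientation: [-0.001, 0.992, 0.128, 0.0]
wrist_force: [-0.0, 1.2, 0.1]
finger_gap: 0.0854
grasp_force: 0.0
```

Call:
carry_out(
  travel=[
    [0,0,0],
    [0,0,0],
    [0,0,0],
  ],
  twist=[
    [0,0,0],
    [0,0,0],
    [0,0,0],
  ],
)

```text
time_s: 4.4
eef_pos: [0.4802, 0.2136, 0.3098]
orientation: [0.0, 0.992, 0.125, -0.0]
wrist_force: [-0.6, -0.9, -0.3]
finger_gap: 0.0856
grasp_force: 0.0
```

```bash
python3 - <<'E'
from h import *
o=manip.get_obs();print(o['eef_pos'],np.round(o['joint_pos'],2),np.linalg.norm(o['joint_vel']))
p=manip.capture('wrist')
import pickle;pickle.dump((o,p),open('w2.pkl','wb'))
for n in ['tester','holder']:
    r=manip.place_of(p,n)
    for x in r[:4]: print(n,np.round(x['point'],4).tolist(),round(x['score'],2),proj(p,x['point'],o).round(1))
save('w2.png',cv2.resize(p['img'][:,:],(800,600),interpolation=cv2.INTER_CUBIC))
E
```

```text
[0.4802357  0.2135753  0.30982231] [-0.09  0.16 -0.51  1.84  0.09  1.16 -1.94] 0.009607678201862464
tester [0.4036, 0.2276, 0.0076] 0.74 [264.6 223.8]
tester [0.489, 0.3567, 0.0119] 0.72 [183.2 141.8]
tester [0.4854, 0.2168, 0.0051] 0.66 [286.1 170. ]
tester [0.5972, 0.2789, 0.0053] 0.64 [260.   71.6]
holder [0.4796, 0.2146, 0.0037] 0.63 [286.6 174.4]
```

View pics/w2.png

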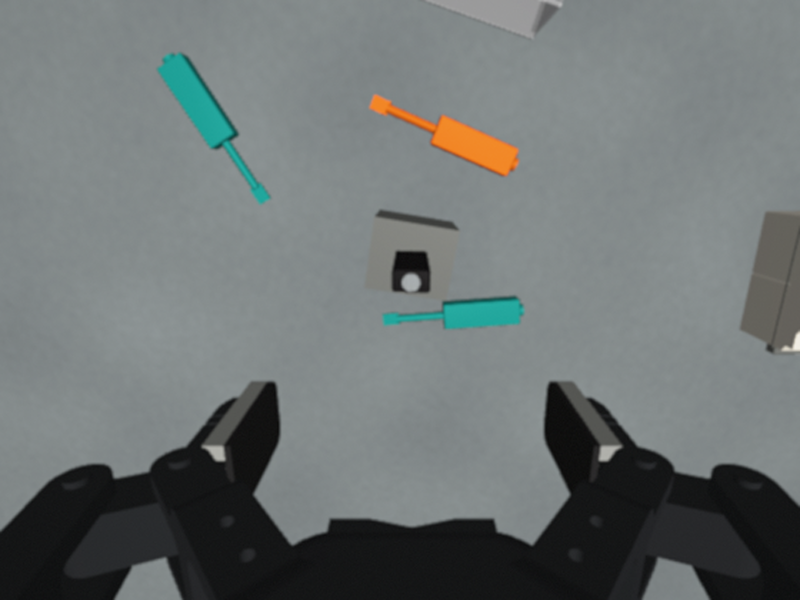

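The look-alikes lie on the shelf: turquoise at (200,110) and (470,313), orange at (450,130). The black one at (410,270), standing in the grey holder, is the tester. An enlarged crop will confirm it.

```bash
python3 - <<'E'
from h import *
import pickle;o,p=pickle.load(open('w2.pkl','rb'))
c=p['img'][140:215,250:330]; save('c2.png',cv2.resize(np.clip(c.astype(float)*1.6,0,255).astype(np.uint8),None,fx=8,fy=8,interpolation=cv2.INTER_CUBIC))
E
```

```text
(no output)
```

View pics/c2.png

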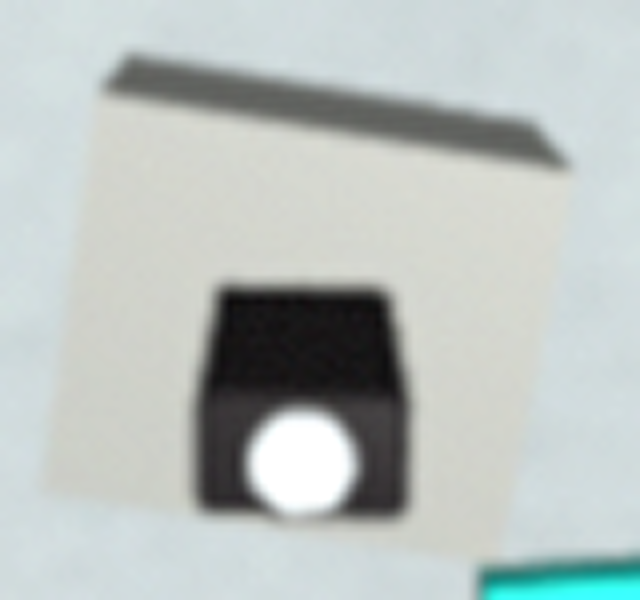

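```bash
python3 - <<'E'
from h import *
import pickle;o,p=pickle.load(open('w2.pkl','rb'))
def pl(c,z):
    uv=[250+(c[0]+.5)/8-.5,140+(c[1]+.5)/8-.5]; O,d=ray(p,uv,o); return O+d*(z-O[2])/d[2]
print(pl((302,456),.143),pl((302,463),.147), pl((303,290),.068))
a,b=pl((198,517),.143),pl((407,517),.143);print(np.degrees(np.arctan2(*(a-b)[1::-1])),np.linalg.norm(a-b))
a,b=pl((203,398),.143),pl((406,398),.143);print(np.degrees(np.arctan2(*(a-b)[1::-1])),np.linalg.norm(a-b))
# other cameras on cap
goal([0.48,0.214,0.2],np.radians(104.4))
E
```

```text
[0.48224117 0.214064   0.143     ] [0.48236544 0.21409093 0.147     ] [0.48883096 0.21568342 0.068     ]
104.3329292304241 0.025020657676758148
104.33532946511215 0.023968531211393616
travel [-0.2, -0.3, 109.9] twist [0.0, 0.0, -1.573] rows 12.6 t 4.55
```

The crop shows the black handle with its pale cap. The wide side runs across the picture at heading 104.3°, and the centre is at (0.482, 0.214). I'll align over it.

Call:
carry_out(
  travel=[
    [2,0,110],
    [2,0,110],
    [2,0,110],
    [2,0,110],
    [2,0,110],
    [2,0,110],
    [2,0,110],
    [2,0,110],
    [2,0,110],
    [2,0,110],
  ],
  twist=[
    [0,0,-1.571],
    [0,0,-1.571],
    [0,0,-1.571],
    [0,0,-1.571],
    [0,0,-1.571],
    [0,0,-1.571],
    [0,0,-1.571],
    [0,0,-1.571],
    [0,0,-1.571],
    [0,0,-1.571],
  ],
)

```text
time_s: 5.38
eef_pos: [0.4821, 0.2147, 0.1999]
orientation: [0.0, 0.73, 0.684, -0.0]
wrist_force: [0.8, -0.4, -0.0]
finger_gap: 0.0856
grasp_force: 0.0
```

```bash
python3 -c "
from h import *
goal([0.482,0.214,0.18],np.radians(104.4))"
```

```text
travel [-0.7, -0.0, 19.9] twist [0.0, 0.0, -0.316] rows 2.5 t 5.3833
```

Call:
carry_out(
  travel=[
    [0,0,20],
    [0,0,20],
    [0,0,20],
    [0,0,20],
    [0,0,20],
  ],
  twist=[
    [0,0,-0.32],
    [0,0,-0.32],
    [0,0,-0.32],
    [0,0,-0.32],
    [0,0,-0.32],
  ],
)

```text
time_s: 5.8
eef_pos: [0.482, 0.2149, 0.1799]
orientation: [-0.0, 0.615, 0.789, -0.0]
wrist_force: [-0.5, 0.3, 0.9]
finger_gap: 0.0856
grasp_force: 0.0
```

```bash
python3 - <<'E'
from h import *
goal([0.482,0.214,0.109],np.radians(104.4))
o=manip.get_obs();print(o['joint_pos'].round(2))
p=manip.capture('wrist')
r=manip.trace(p,'tester');print([(x['score'],np.mean(np.nonzero(x['pixels']),1)) for x in r[:3]])
save('w3.png',p['img'])
E
```

```text
travel [-0.9, -0.2, 70.9] twist [-0.0, -0.0, -0.004] rows 1.7 t 5.8
[ 0.09  0.35 -0.75  1.97  0.3   0.93 -0.57]
[(0.78, array([ 18.38949275, 378.55887681])), (0.68, array([246.27537286, 222.06475082])), (0.66, array([238.49723757, 287.05022602]))]
```

View pics/w3.png

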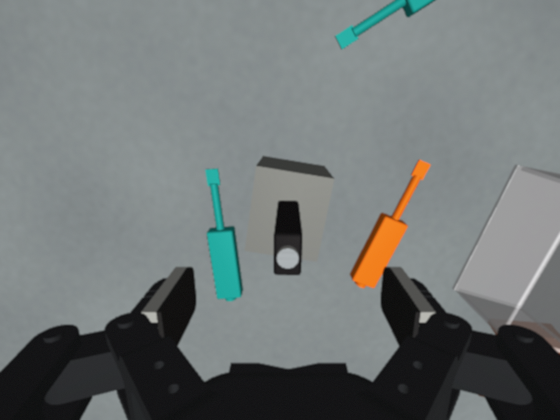

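The black handle at (288,240) is centred between the fingers. I'll descend and close.

Call:
carry_out(
  travel=[
    [0,0,35],
    [0,0,71],
    [0,0,71],
    [0,0,71],
  ],
  twist=[
    [0,0,0],
    [0,0,0],
    [0,0,0],
    [0,0,0],
  ],
)

```text
time_s: 6.23
eef_pos: [0.4808, 0.2155, 0.1085]
orientation: [-0.001, 0.613, 0.79, -0.001]
wrist_force: [-0.2, 0.1, 0.7]
finger_gap: 0.0854
grasp_force: 0.0
```

Call:
carry_out(
  travel=[
    [0,0,0],
    [0,0,0],
    [0,0,0],
    [0,0,0],
    [0,0,0],
    [0,0,0],
    [0,0,0],
    [0,0,0],
    [0,0,0],
    [0,0,0],
  ],
  twist=[
    [0,0,0],
    [0,0,0],
    [0,0,0],
    [0,0,0],
    [0,0,0],
    [0,0,0],
    [0,0,0],
    [0,0,0],
    [0,0,0],
    [0,0,0],
  ],
  jaw=-1,
  newtons=60,
)

```text
time_s: 7.07
eef_pos: [0.482, 0.2157, 0.1096]
orientation: [0.0, 0.613, 0.79, 0.0]
wrist_force: [-0.2, -2.5, 8.9]
finger_gap: 0.0153
grasp_force: 58.3
```

Call:
carry_out(
  travel=[
    [0,0,-20],
    [0,0,-50],
    [0,0,-90],
    [0,0,-130],
    [0,0,-150],
    [0,0,-150],
    [0,0,-150],
  ],
  twist=[
    [0,0,0],
    [0,0,0],
    [0,0,0],
    [0,0,0],
    [0,0,0],
    [0,0,0],
    [0,0,0],
  ],
)

```text
time_s: 7.65
eef_pos: [0.4821, 0.2156, 0.2601]
orientation: [0.001, 0.613, 0.79, 0.001]
wrist_force: [0.3, -0.3, -1.3]
finger_gap: 0.0152
grasp_force: 58.6
```

```bash
python3 - <<'E'
from h import *
goal([0.576,-0.1353,0.24],np.radians(65.2))
o=manip.get_obs()
p=manip.capture('wrist');import pickle;pickle.dump((o,p),open('w4.pkl','wb'))
T=T_tool(o)
for z in (0.0995,0.1015,0.1035): print(proj(p,(T@[0,0,z,1])[:3],o))
c=p['img'][130:330,230:350]; save('w4.png',cv2.resize(c,None,fx=3,fy=3,interpolation=cv2.INTER_CUBIC))
E
```

```text
travel [-363.2, 3.9, 20.2] twist [0.002, -0.0, 0.683] rows 8.7 t 7.65
[287.55651753 219.48665303]
[287.55775884 218.67357198]
[287.55898037 217.8734518 ]
```

View pics/w4.png

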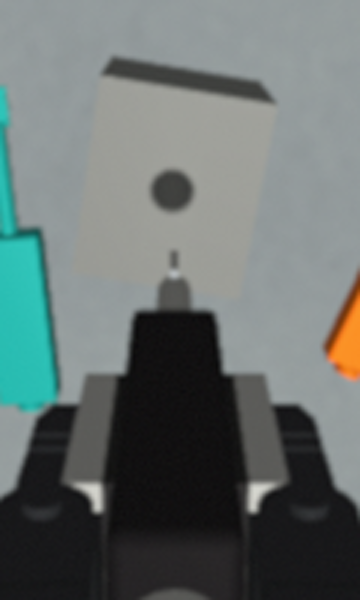

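The blade shows edge-on at crop (174,250–275), aligned with tool x. The tip is on the tool axis within about 1 mm. Next I move over the lock.

Call:
carry_out(
  travel=[
    [-363,4,20],
    [-363,4,20],
    [-363,4,20],
    [-363,4,20],
    [-363,4,20],
    [-363,4,20],
    [-363,4,20],
    [-363,4,20],
    [-363,4,20],
    [-363,4,20],
  ],
  twist=[
    [0,0,0.683],
    [0,0,0.683],
    [0,0,0.683],
    [0,0,0.683],
    [0,0,0.683],
    [0,0,0.683],
    [0,0,0.683],
    [0,0,0.683],
    [0,0,0.683],
    [0,0,0.683],
  ],
)

```text
time_s: 8.53
eef_pos: [0.5752, -0.1423, 0.2362]
orientation: [-0.0, 0.844, 0.536, -0.002]
wrist_force: [-1.1, -0.1, -1.6]
finger_gap: 0.0152
grasp_force: 58.6
```

Call:
carry_out(
  travel=[
    [0,0,15],
    [0,0,15],
    [0,0,15],
  ],
  twist=[
    [0,0,0],
    [0,0,0],
    [0,0,0],
  ],
)

```text
time_s: 8.78
eef_pos: [0.5747, -0.1345, 0.2222]
orientation: [-0.001, 0.842, 0.539, -0.001]
wrist_force: [-0.2, 1.3, -0.4]
finger_gap: 0.0147
grasp_force: 58.6
```

```bash
python3 - <<'E'
from h import *
goal([0.576,-0.1353,0.195],np.radians(65.2))
o=manip.get_obs();print(o['eef_pos'],o['joint_pos'].round(2),o['wrist_force'].round(1))
p=manip.capture('wrist');s=manip.capture('side');q=manip.capture('scene');import pickle;pickle.dump((o,p,s,q),open('w5.pkl','wb'))
T=T_tool(o);tip=(T@[0,0,.1016,1])[:3];L=[.576,-.1353,.097]
for c in (p,s,q): print(proj(c,tip,o),proj(c,L,o))
def crop(c,w,k):
    u,v=map(int,proj(c,tip,o)); return cv2.resize(c['img'][v-w:v+w,u-w:u+w],(k,k),interpolation=cv2.INTER_CUBIC),(u-w,v-w)
A=[crop(p,40,400),crop(s,22,400)];print([a[1] for a in A])
save('w5.png',np.hstack([a[0] for a in A]))
E
```

```text
travel [-0.1, 1.6, 27.2] twist [-0.004, 0.0, 0.001] rows 0.7 t 8.7833
[ 0.57471507 -0.13453407  0.22224944] [ 0.51  0.36 -0.49  1.8   0.19  1.04 -0.48] [-0.2  1.3 -0.4]
[287.21978163 219.00797777] [289.59601667 210.41425887]
[326.76424371 167.86204196] [325.70026743 175.1817179 ]
[196.93588615 202.27915903] [198.4492885  211.56055503]
[(247, 179), (304, 145)]
```

View pics/w5.png

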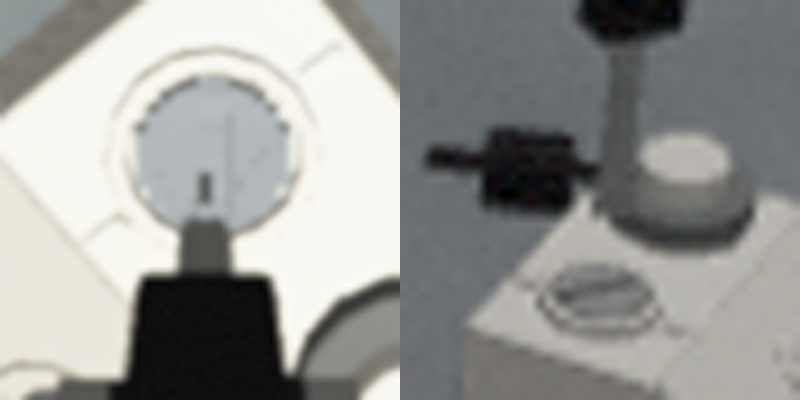

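Wrist crop: lock disc centre at about x=214 with the slot vertical in the picture, tip at x=205. So I shift about 1.5 mm in tool +y, which agrees with the model. Inserting.

Call:
carry_out(
  travel=[
    [1.5,1.5,0],
    [1.5,1.5,8],
    [1.5,1.5,16],
    [1.5,1.5,19],
    [1.5,1.5,22],
    [1.5,1.5,24],
    [1.5,1.5,26],
    [1.5,1.5,27],
    [1.5,1.5,27],
  ],
  twist=[
    [0,0,0],
    [0,0,0],
    [0,0,0],
    [0,0,0],
    [0,0,0],
    [0,0,0],
    [0,0,0],
    [0,0,0],
    [0,0,0],
  ],
)

```text
time_s: 9.68
eef_pos: [0.5777, -0.1343, 0.1968]
orientation: [-0.0, 0.842, 0.539, -0.0]
wrist_force: [-0.3, 0.5, -0.2]
finger_gap: 0.0152
grasp_force: 58.6
```

```bash
python3 - <<'E'
from h import *
goal([0.5767,-0.1338,0.195],np.radians(65.2))
o=manip.get_obs();print(o['eef_pos'],o['wrist_force'].round(2),o['ft_torque'].round(3))
E
```

```text
travel [0.0, -1.1, 1.8] twist [-0.0, -0.0, 0.001] rows 0.0 t 9.6833
[ 0.57765409 -0.13427425  0.19676769] [-0.33  0.54 -0.15] [0.003 0.011 0.068]
```

Call:
carry_out(
  travel=[
    [0,-1,1],
    [0,-1,2.5],
    [0,-1,2.5],
  ],
  twist=[
    [0,0,0],
    [0,0,0],
    [0,0,0],
  ],
)

```text
time_s: 9.93
eef_pos: [0.5767, -0.1338, 0.1943]
orientation: [-0.0, 0.842, 0.539, -0.0]
wrist_force: [-0.7, 0.1, -0.8]
finger_gap: 0.0153
grasp_force: 58.6
```

```bash
python3 - <<'E'
from h import *
goal([0.5767,-0.1338,0.195],np.radians(65.2))
# pure rotation about lock axis keeping tip (tool x=-1.6) on axis
for h in (45,25,14.5,5,-3,-8,-13):
    a=np.radians(h);goal(np.array([.576,-.1353,.1945])+.0016*np.array([np.cos(a),np.sin(a),0]),a)
o=manip.get_obs();print(o['eef_pos'],o['wrist_force'].round(2),o['ft_torque'].round(3))
E
```

```text
travel [0.0, -0.0, -0.7] twist [-0.0, 0.0, 0.001] rows 0.0 t 9.9333
travel [-0.1, 0.5, -0.2] twist [-0.0, 0.0, 0.353] rows 2.8 t 9.9333
travel [-0.4, 1.0, -0.2] twist [-0.0, 0.0, 0.702] rows 5.6 t 9.9333
travel [-0.6, 1.2, -0.2] twist [-0.0, 0.0, 0.886] rows 7.1 t 9.9333
travel [-0.8, 1.4, -0.2] twist [-0.0, 0.0, 1.051] rows 8.4 t 9.9333
travel [-1.0, 1.5, -0.2] twist [-0.0, 0.0, 1.191] rows 9.5 t 9.9333
travel [-1.2, 1.5, -0.2] twist [-0.0, 0.0, 1.278] rows 10.2 t 9.9333
travel [-1.3, 1.6, -0.2] twist [-0.0, 0.0, 1.366] rows 10.9 t 9.9333
[ 0.57669042 -0.13383844  0.19428465] [-0.73  0.07 -0.75] [ 0.008  0.015 -0.006]
```

No contact force with the tip 4 mm below the lock top, so the blade is in the slot. Turning clockwise.

Call:
carry_out(
  travel=[
    [0,0.1,0],
    [0,0.3,0],
    [-0.1,0.4,0],
    [-0.1,0.6,0],
    [-0.2,0.7,0],
    [-0.3,0.9,0],
    [-0.4,1.0,0],
    [-0.5,1.1,0],
    [-0.6,1.2,0],
    [-0.7,1.3,0],
  ],
  twist=[
    [0,0,0.1],
    [0,0,0.2],
    [0,0,0.3],
    [0,0,0.4],
    [0,0,0.5],
    [0,0,0.6],
    [0,0,0.7],
    [0,0,0.8],
    [0,0,0.9],
    [0,0,1.0],
  ],
)

```text
time_s: 10.77
eef_pos: [0.5774, -0.1346, 0.1943]
orientation: [-0.0, 0.998, 0.067, -0.0]
wrist_force: [-1.2, 2.4, -0.2]
finger_gap: 0.0153
grasp_force: 58.7
```

```bash
python3 - <<'E'
from h import *
for h in (0,-5,-10):
    a=np.radians(h);goal(np.array([.576,-.1353,.1943])+.0016*np.array([np.cos(a),np.sin(a),0]),a)
o=manip.get_obs();print(o['eef_pos'],o['wrist_force'].round(2),o['ft_torque'].round(3))
E
```

```text
travel [0.1, 0.7, 0.0] twist [-0.001, 0.001, 0.134] rows 1.1 t 10.7667
travel [0.1, 0.9, 0.0] twist [-0.001, 0.001, 0.221] rows 1.8 t 10.7667
travel [0.0, 1.0, 0.0] twist [-0.001, 0.001, 0.309] rows 2.5 t 10.7667
[ 0.57742902 -0.13459433  0.19434874] [-1.25  2.42 -0.18] [0.535 0.466 0.038]
```

Call:
carry_out(
  travel=[
    [0,0.3,0],
    [0,0.5,0],
    [0,0.5,0],
  ],
  twist=[
    [0,0,0.06],
    [0,0,0.12],
    [0,0,0.12],
  ],
)

```text
time_s: 11.02
eef_pos: [0.5775, -0.1349, 0.1943]
orientation: [-0.0, 1.0, 0.008, -0.0]
wrist_force: [-1.9, 3.7, -0.2]
finger_gap: 0.0153
grasp_force: 58.6
```

```bash
python3 - <<'E'
from h import *
for h in (-2,-5,):
    a=np.radians(h);goal(np.array([.576,-.1353,.1943])+.0016*np.array([np.cos(a),np.sin(a),0]),a)
o=manip.get_obs();print(o['eef_pos'],o['wrist_force'].round(2),o['ft_torque'].round(3))
E
```

```text
travel [0.1, 0.4, 0.0] twist [-0.001, 0.001, 0.051] rows 0.4 t 11.0167
travel [0.1, 0.5, 0.0] twist [-0.001, 0.001, 0.103] rows 0.8 t 11.0167
[ 0.5775012  -0.13494233  0.19434016] [-1.89  3.69 -0.16] [0.907 0.559 0.037]
```

Call:
carry_out(
  travel=[
    [0,0.2,0],
    [0,0.4,0],
    [0,0.4,0],
  ],
  twist=[
    [0,0,0.05],
    [0,0,0.1],
    [0,0,0.1],
  ],
)

```text
time_s: 11.27
eef_pos: [0.5776, -0.1353, 0.1943]
orientation: [-0.0, 0.999, -0.041, -0.0]
wrist_force: [-1.5, 3.5, -0.5]
finger_gap: 0.0156
grasp_force: 58.6
```

```bash
python3 - <<'E'
from h import *
for h in (-5,-10,):
    a=np.radians(h);goal(np.array([.576,-.1353,.1943])+.0016*np.array([np.cos(a),np.sin(a),0]),a)
o=manip.get_obs();print(o['eef_pos'],o['wrist_force'].round(2),o['ft_torque'].round(3))
p=manip.capture('wrist')
save('w6.png',cv2.resize(p['img'][150:250,240:350],None,fx=5,fy=5,interpolation=cv2.INTER_CUBIC))
E
```

```text
travel [0.0, 0.2, 0.0] twist [-0.001, 0.001, 0.006] rows 0.0 t 11.2667
travel [0.0, 0.3, 0.0] twist [-0.001, 0.001, 0.093] rows 0.7 t 11.2667
[ 0.57756111 -0.13527594  0.19433881] [-1.48  3.54 -0.48] [1.217 0.616 0.038]
```

View pics/w6.png

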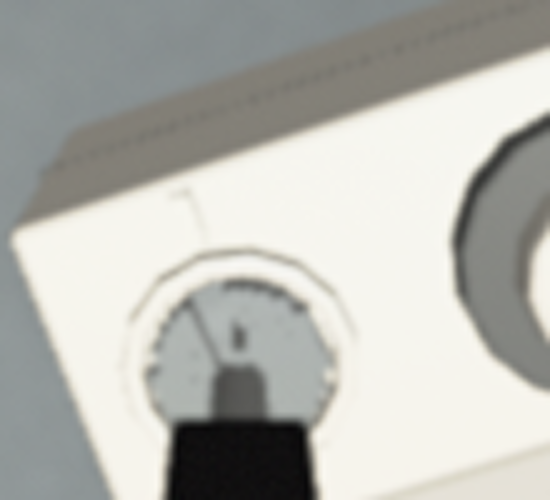

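The slot edge (190,300)–(222,365) is nearly parallel to the rib (185,192)–(203,238), a few degrees short. I'll turn on to the stop.

Call:
carry_out(
  travel=[
    [0,0.2,0],
    [0,0.3,0],
    [0,0.3,0],
  ],
  twist=[
    [0,0,0.04],
    [0,0,0.08],
    [0,0,0.08],
  ],
)

```text
time_s: 11.57
eef_pos: [0.5776, -0.1356, 0.1944]
orientation: [-0.0, 0.997, -0.08, -0.0]
wrist_force: [-2.0, 5.2, 0.3]
finger_gap: 0.0155
grasp_force: 58.6
```

```bash
python3 - <<'E'
from h import *
goal([.5776,-.1355,.1943],np.radians(-10))
o=manip.get_obs();print(o['eef_pos'],o['wrist_force'].round(2),o['ft_torque'].round(3))
E
```

```text
travel [0.0, -0.1, 0.1] twist [-0.001, 0.001, 0.014] rows 0.1 t 11.5667
[ 0.57756972 -0.13561161  0.19435028] [-2.02  5.17  0.27] [1.453 0.663 0.062]
```

Call:
carry_out(
  travel=[
    [0,0.1,0],
    [0,0.2,0],
    [0,0.2,0],
  ],
  twist=[
    [0,0,0.03],
    [0,0,0.06],
    [0,0,0.06],
  ],
)

```text
time_s: 11.82
eef_pos: [0.5776, -0.1357, 0.1944]
orientation: [-0.0, 0.994, -0.109, -0.0]
wrist_force: [-2.9, 5.3, -0.4]
finger_gap: 0.0153
grasp_force: 58.6
```

```bash
python3 - <<'E'
from h import *
goal([.5776,-.1355,.1943],np.radians(-10))
o=manip.get_obs();print(o['eef_pos'],o['wrist_force'].round(2),o['ft_torque'].round(3))
E
```

```text
travel [-0.0, -0.2, 0.1] twist [-0.001, 0.001, -0.045] rows 0.4 t 11.8167
[ 0.57760567 -0.13565707  0.19435437] [-2.92  5.26 -0.42] [1.627 0.571 0.054]
```

```bash
cat >> h.py <<'E'
Bo=np.array([.5541,-.1700]);by=np.radians(14.45);Bx=np.array([np.cos(by),np.sin(by)]);By=np.array([-np.sin(by),np.cos(by)])
def rect(p,o,z,c=(30,28),half=20,s=16):
    """top view in box frame, s px/mm; rows down = -x box, cols right = -y box"""
    q=[(c[0]+half,c[1]+half),(c[0]+half,c[1]-half),(c[0]-half,c[1]-half),(c[0]-half,c[1]+half)]
    src=np.float32([proj(p,np.append(Bo+(a*Bx+b*By)/1000,z),o) for a,b in q]);n=2*half*s
    return cv2.warpPerspective(p['img'],cv2.getPerspectiveTransform(src,np.float32([(0,0),(n,0),(n,n),(0,n)])),(n,n),flags=cv2.INTER_CUBIC)
def lines(p,o,z,rmin=0,rmax=12.5,s=16,half=20):
    g=cv2.cvtColor(rect(p,o,z,half=half,s=s),cv2.COLOR_RGB2GRAY);g=cv2.resize(g,None,fx=.5,fy=.5,interpolation=cv2.INTER_AREA)
    L=cv2.createLineSegmentDetector(0).detect(g)[0];out=[]
    for x1,y1,x2,y2 in L[:,0]/(s/2)-half:
        m=np.hypot([x1,x2],[y1,y2])
        l=np.hypot(x2-x1,y2-y1)
        if l>3.5 and m.max()<rmax and m.min()>=rmin:
            a=(np.degrees(np.arctan2(-(x2-x1),-(y2-y1)))+90)%180-90 # ccw(+) from box x, cols right=-y
            out.append((round(a,1),round(l,1),[round(float(v),1) for v in(x1,y1,x2,y2)]))
    return out
E
python3 - <<'E'
from h import *
import pickle
o,p=pickle.load(open('w1.pkl','rb'));print('w1',*lines(p,o,.097),sep='\n')
o,p=pickle.load(open('w5.pkl','rb'))[:2];print('w5',*lines(p,o,.097),sep='\n')
o=manip.get_obs();p=manip.capture('wrist');pickle.dump((o,p),open('w7.pkl','wb'))
print('now',*lines(p,o,.097),sep='\n');print('ribs',*lines(p,o,.09,15,30),sep='\n')
E
```

```text
w1
w5
(np.float32(50.2), np.float32(4.7), [1.5, 2.3, 5.1, 5.3])
(np.float32(50.1), np.float32(4.4), [3.7, 6.8, 0.3, 4.0])
(np.float32(-38.2), np.float32(4.8), [5.2, 10.0, 8.2, 6.2])
now
(np.float32(-35.6), np.float32(7.5), [-7.4, 3.7, -3.0, -2.4])
(np.float32(-20.7), np.float32(6.7), [2.8, 1.3, 0.4, 7.6])
(np.float32(61.1), np.float32(4.6), [-2.3, -2.2, 1.7, 0.1])
ribs
(np.float32(-21.4), np.float32(5.9), [4.1, 14.6, 1.9, 20.1])
(np.float32(-31.9), np.float32(11.6), [-20.7, 14.7, -14.6, 4.9])
(np.float32(-64.0), np.float32(4.6), [8.2, 14.2, 4.1, 16.2])
(np.float32(-2.7), np.float32(8.7), [-16.2, 5.9, -15.8, -2.8])
(np.float32(76.7), np.float32(11.0), [8.6, -13.7, -2.1, -16.3])
(np.float32(54.1), np.float32(6.7), [13.1, -9.4, 7.7, -13.3])
(np.float32(67.2), np.float32(15.0), [-0.9, -18.1, 12.9, -12.3])
(np.float32(-42.6), np.float32(6.3), [12.4, 9.6, 8.1, 14.2])
(np.float32(31.6), np.float32(8.2), [12.6, -11.9, 16.9, -4.9])
(np.float32(-76.9), np.float32(6.4), [-2.0, -15.8, -8.2, -14.4])
(np.float32(-78.3), np.float32(8.1), [-8.5, -15.7, -0.7, -17.3])
(np.float32(30.5), np.float32(6.3), [15.9, -3.8, 12.7, -9.3])
```

```bash
cat >> h.py <<'E'
def slot(p,o,lo,hi,t0=4,t1=11,half=20,s=16):
    g=cv2.GaussianBlur(cv2.cvtColor(rect(p,o,.097),cv2.COLOR_RGB2GRAY),(0,0),4).astype(np.float32)
    res=[]
    for a in np.arange(lo,hi,.5):
        r=np.radians(a);d=np.array([-np.sin(r),-np.cos(r)]);n=np.array([np.cos(r),-np.sin(r)])
        f=lambda off:cv2.remap(g,*[np.float32([(half+(np.linspace(t0,t1,40)*d[i]+off*n[i]))*s]) for i in(0,1)],cv2.INTER_LINEAR).mean()
        for off in np.arange(-4,4.1,.25): res.append((float(f(off)-.5*(f(off-1)+f(off+1))),float(a),float(off)))
    res.sort();return [tuple(np.round(x,2).tolist()) for x in res[:5]]
E
python3 - <<'E'
from h import *
import pickle
o,p=pickle.load(open('w1.pkl','rb'));print('w1',slot(p,o,-30,80))
o,p=pickle.load(open('w7.pkl','rb'));print('now',slot(p,o,-25,40)); print(slot(p,o,-25,40,5,10))
E
```

```text
w1 [(-11.84, 50.0, -3.0), (-11.82, 51.5, -2.75), (-11.81, 52.0, -2.75), (-11.76, 49.5, -3.0), (-11.75, 53.5, -2.5)]
now [(-23.72, 1.0, -2.5), (-23.7, 1.5, -2.5), (-23.67, -0.5, -2.75), (-23.53, 0.0, -2.75), (-23.52, 3.0, -2.25)]
[(-23.52, -0.5, -2.75), (-23.49, 1.5, -2.5), (-23.48, 0.0, -2.75), (-23.38, -2.0, -3.0), (-23.34, 1.0, -2.5)]
```

The lock measures home within about 1°. One more push confirms it's on the stop.

Call:
carry_out(
  travel=[
    [0,0.2,0],
    [0,0.3,0],
    [0,0.3,0],
    [0,0.3,0],
  ],
  twist=[
    [0,0,0.06],
    [0,0,0.1],
    [0,0,0.1],
    [0,0,0.1],
  ],
)

```text
time_s: 12.2
eef_pos: [0.5776, -0.1358, 0.1943]
orientation: [-0.0, 0.987, -0.158, -0.0]
wrist_force: [-1.6, 5.6, 0.1]
finger_gap: 0.0154
grasp_force: 58.8
```

```bash
python3 - <<'E'
from h import *
goal([.5776,-.1355,.1943],np.radians(14))
o=manip.get_obs();print(o['eef_pos'],o['wrist_force'].round(2),o['ft_torque'].round(3),o['joint_pos'].round(2))
p=manip.capture('wrist');print(slot(p,o,-25,40),slot(p,o,-25,40,5,10))
import pickle;pickle.dump((o,p),open('w8.pkl','wb'))
E
```

```text
travel [-0.1, -0.3, 0.0] twist [-0.001, 0.0, -0.562] rows 4.5 t 12.2
[ 0.57760667 -0.13578618  0.19434448] [-1.62  5.65  0.11] [1.839 0.53  0.148] [ 0.28  0.36 -0.19  1.84  0.08  0.96 -1.84]
[(-27.33, 0.0, -2.5), (-27.27, 0.5, -2.5), (-27.11, -1.5, -2.75), (-27.0, 2.0, -2.25), (-26.93, -1.0, -2.75)] [(-27.19, 0.0, -2.5), (-27.12, -1.5, -2.75), (-27.07, 0.5, -2.5), (-27.02, -2.0, -2.75), (-26.96, 2.0, -2.25)]
```

Torque rose to 0.15 N m while the slot stays at 0°, so the lock is on the stop. I'll relieve the torque and lift out.

Call:
carry_out(
  travel=[
    [0,-0.1,0],
    [0,-0.2,0],
    [0,-0.3,0],
    [0,-0.4,0],
    [0,-0.4,0],
  ],
  twist=[
    [0,0,-0.1],
    [0,0,-0.2],
    [0,0,-0.3],
    [0,0,-0.38],
    [0,0,-0.38],
  ],
)

```text
time_s: 12.67
eef_pos: [0.5776, -0.1362, 0.1943]
orientation: [-0.0, 0.999, 0.033, -0.0]
wrist_force: [-2.5, 4.0, -0.6]
finger_gap: 0.0152
grasp_force: 58.7
```

```bash
python3 - <<'E'
from h import *
goal([.5776,-.1355,.1943],np.radians(14))
o=manip.get_obs();print(o['eef_pos'],o['wrist_force'].round(2),o['ft_torque'].round(3),o['joint_pos'].round(2))
p=manip.capture('wrist');print(slot(p,o,-25,40),slot(p,o,-25,40,5,10))
E
```

```text
travel [0.1, -0.7, 0.0] twist [-0.0, 0.0, -0.178] rows 1.4 t 12.6667
[ 0.57757318 -0.13617961  0.1943121 ] [-2.53  4.03 -0.62] [1.244 0.687 0.053] [ 0.34  0.36 -0.27  1.83  0.11  0.96 -1.48]
[(-18.04, -5.0, 1.25), (-18.01, -7.0, 1.0), (-17.97, -7.5, 1.0), (-17.94, -5.5, 1.25), (-17.89, -8.0, 1.0)] [(-18.18, -9.5, 0.75), (-18.17, -10.0, 0.75), (-18.17, -7.0, 1.0), (-18.14, -7.5, 1.0), (-18.11, -5.0, 1.25)]
```

Call:
carry_out(
  travel=[
    [0,-0.5,0],
    [0,-1.0,0],
    [0,-1.0,0],
  ],
  twist=[
    [0,0,0],
    [0,0,0],
    [0,0,0],
  ],
)

```text
time_s: 12.97
eef_pos: [0.5779, -0.1355, 0.1945]
orientation: [0.0, 1.0, 0.029, 0.0]
wrist_force: [-0.8, 1.2, -2.0]
finger_gap: 0.0154
grasp_force: 58.9
```

```bash
python3 - <<'E'
from h import *
o=manip.get_obs();print(o['eef_pos'],o['wrist_force'].round(2),o['ft_torque'].round(3))
E
```

```text
[ 0.57787526 -0.13551214  0.19452421] [-0.85  1.23 -1.96] [0.306 0.25  0.016]
```

Call:
carry_out(
  travel=[
    [0,0,-5],
    [0,0,-15],
    [0,0,-30],
    [0,0,-50],
    [0,0,-50],
    [0,0,-50],
  ],
  twist=[
    [0,0,0],
    [0,0,0],
    [0,0,0],
    [0,0,0],
    [0,0,0],
    [0,0,0],
  ],
)

```text
time_s: 13.47
eef_pos: [0.5786, -0.1356, 0.2464]
orientation: [0.0, 1.0, 0.029, 0.002]
wrist_force: [-0.5, -0.1, -0.6]
finger_gap: 0.015
grasp_force: 58.9
```

```bash
cat >> h.py <<'E'
N=np.append(-.5*Bx,.8660254);Xs=np.append(.8660254*Bx,.5);RS=np.column_stack([Xs,np.cross(-N,Xs),-N])
S=np.append(Bo-.036*Bx,.0831)
TIP=np.array([-.0016,0,.1016])
def stud(gap,s=S): goal(s+N*gap-RS@TIP,Rt=RS)
E
python3 - <<'E'
from h import *
import pickle
o=manip.get_obs();print(o['wrist_force'].round(2),o['ft_torque'].round(3),S)
p=manip.capture('wrist');pickle.dump((o,p),open('w9.pkl','wb'))
print(slot(p,o,-25,40),slot(p,o,-25,40,3,10));print(*lines(p,o,.097),sep='\n')
c,s=manip.capture('scene'),manip.capture('side')
T=T_tool(o);print('tip model',(T@np.append(TIP,1))[:3])
for q in (p,c,s):
    print([(np.round(x['point'],4).tolist(),round(x['score'],2)) for x in manip.place_of(q,'tester')[:4]],[np.round(x['point'],4).tolist() for x in manip.place_of(q,'stud_top')[:2]],[np.round(x['point'],4).tolist() for x in manip.place_of(q,'lock_top')[:1]])
stud(.04)
E
```

```text
[-0.54 -0.13 -0.64] [ 0.035 -0.005  0.003] [ 0.51923883 -0.17898326  0.0831    ]
[(-7.69, 1.5, -2.75), (-7.65, 3.0, -2.5), (-7.65, 1.0, -2.75), (-7.62, -0.5, -3.0), (-7.61, 0.0, -3.0)] [(-7.78, 1.5, -2.75), (-7.76, 3.0, -2.5), (-7.75, 3.5, -2.5), (-7.73, 2.0, -2.75), (-7.7, -0.5, -3.0)]
(np.float32(-9.4), np.float32(4.8), [-3.0, 11.7, -2.2, 7.0])
tip model [ 0.57727679 -0.1358274   0.14478794]
[([0.58, -0.1354, 0.1432], 0.76), ([0.4051, 0.2253, 0.0095], 0.69)] [[0.5137, -0.1783, 0.0832]] [[0.5721, -0.1351, 0.0985]]
[([0.5776, -0.1372, 0.1392], 0.96), ([0.4923, 0.3585, 0.0054], 0.89), ([0.5989, 0.2803, 0.011], 0.86), ([0.4061, 0.2244, 0.0107], 0.84)] [[0.5186, -0.1787, 0.0834]] [[0.5751, -0.1363, 0.0961]]
[([0.4945, 0.3553, 0.0076], 0.81), ([0.4057, 0.2217, 0.0085], 0.77), ([0.5761, -0.1373, 0.1456], 0.53), ([0.7617, -0.1014, -0.0032], 0.21)] [[0.5159, -0.1743, 0.086]] [[0.5764, -0.1331, 0.0966]]
travel [-129.0, 53.5, 37.8] twist [0.05, 0.522, -0.189] rows 4.5 t 14.0667
```

Call:
carry_out(
  travel=[
    [-129,53.5,38],
    [-129,53.5,38],
    [-129,53.5,38],
    [-129,53.5,38],
    [-129,53.5,38],
    [-129,53.5,38],
    [-129,53.5,38],
    [-129,53.5,38],
  ],
  twist=[
    [0.05,0.522,-0.189],
    [0.05,0.522,-0.189],
    [0.05,0.522,-0.189],
    [0.05,0.522,-0.189],
    [0.05,0.522,-0.189],
    [0.05,0.522,-0.189],
    [0.05,0.522,-0.189],
    [0.05,0.522,-0.189],
  ],
)

```text
time_s: 14.73
eef_pos: [0.4504, -0.1973, 0.2059]
orientation: [-0.032, 0.958, 0.121, 0.258]
wrist_force: [0.7, -0.5, -1.8]
finger_gap: 0.0156
grasp_force: 58.9
```

```bash
python3 - <<'E'
from h import *
import pickle
o=manip.get_obs();print(o['eef_pos'],o['joint_pos'].round(2),o['wrist_force'].round(2),o['ft_torque'].round(3))
p=manip.capture('wrist');pickle.dump((o,p),open('w10.pkl','wb'))
print(slot(p,o,-25,40),slot(p,o,-25,40,-10,10));print(*lines(p,o,.097),sep='\n');print('ribs',*lines(p,o,.09,14,30),sep='\n')
T=T_tool(o);print('tip model',(T@np.append(TIP,1))[:3],proj(p,(T@np.append(TIP+[.006,0,0],1))[:3],o),'stud px',proj(p,S,o))
for q in (p,manip.capture('scene'),manip.capture('side')):
    print([(np.round(x['point'],4).tolist(),round(x['score'],2)) for x in manip.place_of(q,'tester')[:4]],[np.round(x['point'],4).tolist() for x in manip.place_of(q,'stud_top')[:2]])
stud(.015)
E
```

```text
[ 0.45041441 -0.19732534  0.20592499] [ 0.84  0.07 -0.34  2.3  -0.74  0.5  -0.2 ] [ 0.65 -0.53 -1.79] [-0.189  0.541  0.051]
[(-13.81, 2.0, -2.75), (-13.8, 4.0, -2.5), (-13.78, 4.5, -2.5), (-13.75, 3.5, -2.5), (-13.73, 2.5, -2.75)] [(-13.46, 0.5, -3.0), (-13.43, 1.0, -3.0), (-13.38, 0.0, -3.0), (-13.35, 1.0, -2.75), (-13.34, 0.5, -2.75)]
(np.float32(-88.5), np.float32(5.5), [2.4, -10.9, -3.0, -10.7])
ribs
(np.float32(-46.6), np.float32(12.1), [15.9, 8.4, 7.0, 16.7])
(np.float32(75.8), np.float32(15.8), [2.9, 18.7, -12.4, 14.8])
(np.float32(-54.5), np.float32(15.7), [2.6, 16.4, 15.3, 7.3])
(np.float32(-65.7), np.float32(4.9), [7.0, 15.8, 2.5, 17.8])
(np.float32(87.1), np.float32(8.7), [-6.2, 15.2, 2.5, 15.6])
(np.float32(62.5), np.float32(7.9), [-12.9, 11.4, -5.8, 15.0])
(np.float32(-89.2), np.float32(12.5), [-7.3, -17.1, 5.2, -17.3])
(np.float32(48.4), np.float32(10.4), [4.8, -17.2, 12.6, -10.2])
(np.float32(42.4), np.float32(8.3), [-11.3, 14.6, -16.8, 8.5])
(np.float32(-27.0), np.float32(10.3), [-16.4, -4.8, -11.8, -14.0])
(np.float32(31.8), np.float32(4.2), [11.5, -10.5, 13.7, -7.0])
(np.float32(39.2), np.float32(5.0), [-15.6, 7.4, -12.4, 11.2])
(np.float32(-87.9), np.float32(5.5), [1.8, -15.0, -3.7, -14.8])
(np.float32(-7.1), np.float32(4.8), [-16.4, -0.2, -15.9, -5.0])
(np.float32(-52.7), np.float32(5.8), [-11.7, -13.1, -7.1, -16.6])
tip model [ 0.49850495 -0.1852096   0.11723661] [287.3397192  214.14122568] stud px [286.32906544 205.63918382]
[([0.501, -0.1866, 0.1172], 0.59)] [[0.5136, -0.1765, 0.0848]]
[([0.401, 0.2258, 0.0096], 0.71), ([0.4995, -0.1849, 0.1153], 0.68), ([0.4931, 0.3591, 0.0112], 0.63), ([0.5986, 0.2798, 0.009], 0.57)] [[0.5181, -0.1766, 0.0824]]
[([0.4929, 0.3582, 0.0074], 0.91), ([0.5964, 0.281, 0.0068], 0.83), ([0.4065, 0.2242, 0.0062], 0.79), ([0.4976, -0.1881, 0.1172], 0.75)] [[0.5166, -0.175, 0.0835]]
travel [-0.6, 0.3, 24.7] twist [-0.0, 0.0, 0.001] rows 0.6 t 15.1833
```

```bash
python3 - <<'E'
from h import *
o=manip.get_obs();p=manip.capture('wrist')
m=manip.trace(p,'stud_top')
for x in m[:2]:
    r,c=np.nonzero(x['pixels']);print(x['score'],r.min(),r.max(),c.min(),c.max())
g=cv2.cvtColor(p['img'],cv2.COLOR_RGB2GRAY)
print('cols',list(range(266,308)))
for r in range(184,232,3): print(r,g[r,266:308].tolist())
for d in (-9,0,9): print(proj(p,S+np.append(By,0)*d/1000,o).round(1),proj(p,S+Xs*d/1000,o).round(1))
E
```

```text
0.6 196 216 277 296
cols [266, 267, 268, 269, 270, 271, 272, 273, 274, 275, 276, 277, 278, 279, 280, 281, 282, 283, 284, 285, 286, 287, 288, 289, 290, 291, 292, 293, 294, 295, 296, 297, 298, 299, 300, 301, 302, 303, 304, 305, 306, 307]
184 [231, 231, 231, 232, 232, 232, 232, 231, 231, 232, 231, 232, 232, 231, 232, 232, 232, 232, 232, 232, 232, 232, 232, 232, 232, 232, 231, 232, 231, 232, 232, 232, 231, 232, 232, 232, 232, 232, 231, 232, 232, 231]
187 [232, 231, 231, 232, 232, 232, 232, 232, 232, 232, 232, 232, 232, 232, 232, 232, 232, 232, 232, 230, 230, 230, 231, 231, 231, 232, 232, 232, 232, 232, 232, 232, 232, 232, 231, 232, 232, 232, 232, 231, 232, 232]
190 [231, 232, 232, 232, 232, 231, 232, 232, 232, 232, 232, 230, 226, 224, 223, 222, 226, 231, 233, 234, 235, 237, 237, 235, 234, 233, 231, 230, 230, 230, 229, 230, 232, 231, 232, 232, 232, 232, 232, 232, 232, 232]
193 [231, 231, 231, 231, 231, 231, 231, 229, 222, 220, 223, 227, 231, 233, 230, 226, 223, 223, 224, 222, 223, 225, 222, 221, 221, 220, 221, 223, 228, 233, 234, 234, 231, 226, 226, 230, 231, 232, 232, 231, 232, 231]
196 
[... 1957 characters left out ...]
43, 243, 243, 243, 243, 243, 243, 243, 243, 243, 243, 244, 242, 229, 187, 143, 124, 124, 124, 126, 141, 172, 218, 238, 244, 244, 243, 244, 244, 243, 244, 243, 243, 243, 243, 243, 243, 243]
226 [243, 243, 243, 243, 243, 243, 243, 243, 243, 243, 243, 243, 243, 243, 244, 242, 209, 131, 97, 102, 109, 114, 116, 117, 114, 112, 135, 201, 238, 244, 244, 244, 244, 243, 244, 243, 243, 244, 244, 244, 244, 244]
229 [243, 243, 243, 243, 243, 243, 243, 243, 243, 243, 243, 243, 243, 244, 244, 241, 200, 119, 95, 103, 109, 113, 116, 117, 116, 113, 119, 164, 226, 243, 244, 244, 243, 244, 244, 244, 244, 244, 244, 244, 244, 244]
[298.  208.3] [287.7 218.1]
[287.7 208.3] [287.7 208.3]
[277.5 208.3] [287.7 198.3]
```

The stud's top spans columns 277–297 and rows 198–218, with its centre within 0.5 px of my model. The blade column is 287.5, so it's well aligned. Approaching.

```bash
python3 - <<'E'
from h import *
stud(.005);o=manip.get_obs();print(o['wrist_force'].round(2),(N@o['wrist_force']).round(2))
E
```

```text
travel [-0.4, 0.2, 34.7] twist [0.0, 0.0, 0.001] rows 0.8 t 15.2833
[-0.54  0.2  -0.36] -0.07
```

Call:
carry_out(
  travel=[
    [-0.4,0.2,12],
    [-0.4,0.2,24],
    [-0.4,0.2,31],
    [-0.4,0.2,34],
    [-0.4,0.2,34],
    [-0.4,0.2,34],
    [-0.4,0.2,34],
  ],
  twist=[
    [0,0,0],
    [0,0,0],
    [0,0,0],
    [0,0,0],
    [0,0,0],
    [0,0,0],
    [0,0,0],
  ],
)

```text
time_s: 15.87
eef_pos: [0.4682, -0.1926, 0.1772]
orientation: [-0.032, 0.958, 0.121, 0.257]
wrist_force: [-0.4, -0.6, -0.7]
finger_gap: 0.0154
grasp_force: 58.9
```

```bash
cat >> h.py <<'E'
def st(n=6):
    f=[]
    for _ in range(n): o=manip.get_obs();f.append(o['wrist_force']);manip.capture('side')
    f=np.array(f);tip=o['eef_pos']+q2R(o['orientation'])@TIP
    print('F',f.mean(0).round(2),'FN',(f@N).mean().round(2),(f@N).std().round(2),'gap mm',(N@(tip-S)*1000).round(2),'lat',(np.column_stack([Xs,np.append(By,0)]).T@(tip-S)*1000).round(2))
E
python3 - <<'E'
from h import *
st();stud(.0);stud(-.0045)
E
```

```text
F [ 0.27 -0.18 -0.83] FN -0.83 0.43 gap mm 6.15 lat [-0.28 -0.48]
travel [0.3, -0.4, 6.1] twist [0.001, -0.0, 0.0] rows 0.1 t 16.1667
travel [0.3, -0.4, 10.6] twist [0.001, -0.0, 0.0] rows 0.3 t 16.1667
```

Call:
carry_out(
  travel=[
    [0.2,-0.4,2],
    [0.2,-0.4,4],
    [0.2,-0.4,5.5],
    [0.2,-0.4,7],
    [0.2,-0.4,8],
    [0.2,-0.4,8],
    [0.2,-0.4,8],
  ],
  twist=[
    [0,0,0],
    [0,0,0],
    [0,0,0],
    [0,0,0],
    [0,0,0],
    [0,0,0],
    [0,0,0],
  ],
)

```text
time_s: 16.75
eef_pos: [0.4722, -0.191, 0.1699]
orientation: [-0.032, 0.958, 0.121, 0.257]
wrist_force: [-0.8, -0.6, 1.0]
finger_gap: 0.0154
grasp_force: 59.1
```

```bash
python3 - <<'E'
from h import *
st();stud(-.0045)
E
```

```text
F [-0.82 -0.22  0.98] FN 1.27 0.36 gap mm -2.06 lat [-0.21  0.14]
travel [0.2, 0.2, 2.4] twist [0.001, -0.0, 0.0] rows 0.1 t 17.05
```

Call:
carry_out(
  travel=[
    [0.1,0.1,1],
    [0.1,0.1,2],
    [0.1,0.1,2.4],
    [0.1,0.1,2.4],
    [0.1,0.1,2.4],
    [0.1,0.1,2.4],
  ],
  twist=[
    [0,0,0],
    [0,0,0],
    [0,0,0],
    [0,0,0],
    [0,0,0],
    [0,0,0],
  ],
)

```text
time_s: 17.55
eef_pos: [0.4734, -0.1907, 0.1679]
orientation: [-0.032, 0.958, 0.121, 0.257]
wrist_force: [-1.7, 0.6, 2.9]
finger_gap: 0.0154
grasp_force: 59.4
```

```bash
python3 - <<'E'
from h import *
st(10);stud(-.0045)
E
```

```text
F [-2.72  0.63  2.76] FN 3.63 0.59 gap mm -4.52 lat [-0.17  0.01]
travel [0.1, 0.1, -0.0] twist [0.001, 0.0, 0.0] rows 0.0 t 18.05
```

```bash
python3 -c "
from h import *
print(manip.job_done())"
```

```text
the job is handed in; nothing more can be done
None
```

I handed the job in at about 18 s of robot time. The lock is fully home, in line with the ribs to about 1°, and the tester is still on the middle of the stud, square to the face, pressed about 4.5 mm of its 9 mm at roughly 4 N.

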